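# Put the angle box away in the instrument drawer

### The job

The cork sanding block lies in the way of the low grey instrument drawer: first, with the drawer still shut, set the block aside flat on the bench, clear of the drawer's path. Then pull the drawer right out to its stop and press the digital angle box, display up, down between the two sprung balls of its bay in the drawer until it clicks and lies flat on the bay's floor. Let go of it and push the drawer fully shut, leaving the tin and the two glue bottles standing where they are.

Things in the scene. Friction and masses are not known exactly. Their poses are not given: they have to be found in the camera images.
- unit_front (a point): Low grey instrument unit with one white-fronted drawer, fixed on the bench: 170 mm deep, 220 wide, 84 high. The point is the middle of its front face at bench height; x points into the unit (the drawer comes out towards -x), y left along the front, z up. Drawer front: 198 mm wide, z = 15 to 75 mm, flush when shut; drawer and handle sweep x = 0 to -178 mm.
- unit_top (a point): Middle of the front edge of the unit's closed top, 84 mm above the bench, axes as unit_front. Fixed on the top: a tape roll 25 mm high on the right, from 53 mm behind the edge, and a pen pot 147 mm high on the left, from 80 mm behind it.
- drawer (a joint): How far the drawer is pulled out, in m: 0 shut, 0.135 at the stop. About 2 N of friction and some damping; it stays where it is left.
- handle (a point): Middle of the drawer's steel bow handle, at the bar's centre, z = 60 mm; moves with the drawer. The bar is 10 mm thick and level, straight for 96 mm along y (legs at y = +-55 mm); its centre stands 38 mm before the drawer front, leaving 33 mm of clear room behind the bar, open above and below. x points into the unit.
- bay (a point): Middle of the rubber floor of the angle box's bay, 21 mm above the bench, 70 mm behind the outside of the drawer front; moves with the drawer (65 mm before the unit's face at the stop, under the unit's top otherwise). x to the drawer's back, y left, z up. The box's 66 mm length lies along x, either way round. Drawer floor round it 3 mm lower, side walls up to z = 46 mm, at y = +-95 mm.
- bay_mouth (a point): Point 26 mm above the bay's floor, between the two sprung steel balls (14 mm diameter) that reach 6 mm in from black end posts at x = +-35 mm. Posts and corner cheeks (y = +-25 mm, |x| 27 to 35 mm) rise 36 mm from the floor, then flare out to 42. Box on the balls: foot about 28 mm above the floor; pushed down with 5 to 15 N it clicks below them. Fingers have room at the sides for |x| < 27, |y| < 60 mm.
- angle_box_center (a point): Dark grey digital angle box with a small display on top, loose on the bench: 46 mm (x) by 66 mm (y) by 26 mm high (z up), 0.13 kg, shoulders rounded; the point is at its centre, 13 mm above its foot. Grip it firmly (it can pitch in the jaws) across the 46 mm width.
- sanding_block_center (a point): Brown cork sanding block, loose, lying flat in front of the drawer: 52 mm (x) by 94 mm (y) by 30 mm high, 0.06 kg; the point is at its centre, 15 mm above its foot. Bench room to set it down: x 0.40 to 0.62, y -0.03 to 0.45 (world, m), where none of the listed things stands; a loose red screwdriver lies nearer the robot (x < 0.36), a green balance beyond y = 0.48.
- sanding_block: The same block; origin at the centre of its underside.
- tin: Green printed food tin standing on the bench, loose: 75 mm diameter, 110 mm high; origin at the centre of its underside.
- glue_white: Small white glue bottle standing close by the right side of the unit, loose: 27 mm diameter, 55 mm high; origin at the centre of its underside.
- glue_blue: Small blue glue bottle standing close by the right side of the unit, loose: 27 mm diameter, 60 mm high; origin at the centre of its underside.
- angle_box: The same angle box; origin at the centre of its foot.
Not all that is in view belongs to the job. Leave any blue look-alike of the angle_box alone.

How it is judged:
By the outcome, as a careful person would: the job done as asked, in the order asked, and still so for the second after the job is handed in, with the robot touching nothing.
It also fails if it takes over 72 s, if anything falls off the work surface, if the arm or the gripper's body presses on something with over 40 N, if the wrist force passes 120 N, or if a joint passes its speed limit or range.

### The arm

A 6-joint arm with a two-finger parallel gripper is mounted at the origin on a cart in front of the work surface, level with it; the furniture and walls round the work are solid. World frame = base frame: x ahead of the robot, y to its left, z up, the work surface at z = 0. Lengths are in m, angles in rad, forces in N, time in s.
With the tool pointing down it reaches from about 0.35 to 1 m from the base axis. Payload 7.1 kg.
Tool frame: the origin (TCP) lies at the very end of the fingers, on their centre line; the grasp point (between the pads) lies ctrl.grip_point_offset behind it (ctrl.grip_point_offset is the distance from the TCP to the grasp point, in m); z points along the fingers, y is the direction in which the jaws open and shut (so a half turn about z gives the same grasp; the last joint's range is limited). The gripper opens to 85 mm and grips with 20 to 120 N. Pads are 22 mm wide; open, the fingers measure 114 mm over their backs; the gripper's body (76 mm by 85 mm) begins 54 mm behind the grasp point. The pads swing forward as they close: fully open they stand 13 mm farther back than shut.
Start: joints at [-1.347, 0.423, 1.63, -0, 1.089, -0.019], TCP at [0.15, -0.607, 0.231] pointing down, gripper open.
Joint ranges: [-3, 3], [-0.9, 2.11], [0.09, 2.58], [-1.31, 4.45], [0.11, 2.69], [-2.54, 2.54]. Speed limits (rad/s): [2.39, 2.39, 3.01, 3.14, 3.14, 3.14].

### API

Orientations are given as a rotation vector (axis times angle).
In Python, from cell import ctrl gives the robot as it stands.
- The arm moves only by the shell command python3 -m creep 'ROWS' [OPENING] [FORCE]. ROWS is JSON, a list of rows, each a list of 2 entries, a list of its own where there are three numbers: the shift along the world's x, y, z in mm, then the turn about the world's z in rad. In form: [[[tx, ty, tz], spin], ...]. A call has 1 to 12 rows; each row is the pose to reach, as a shift and turn from the pose commanded when the call began; what a row does not reach only later rows make up. A row lasts 1/10 s, in which the tool goes at most 50 mm and 8.59 degrees, less where a joint would pass 70% of its speed; a pose out of reach is approached as far as the arm can. A call with a gripper value outside its range is refused whole. OPENING is the opening, from 0 (shut) to 1 (fully open), set as the call begins (- or left out, the last holds). The fingers move at their own pace and stop on an object; FORCE is the grip in N (left out, the last holds). Time passes only in rows, so rows that repeat a pose let the fingers close. It gives the time, the measured TCP pose, the force and the opening at its end, in the units of the state.
- ctrl.observe(): the state, without advancing time (a new reading comes with each control period).
- ctrl.read_camera(name): name is "scene" or "top"; returns the picture (400x640x3 uint8, red, green, blue); there is no depth.
- ctrl.camera_params(name): a dict with "fovy" (degrees; the focal length in pixels is half the picture's height over the tangent of half this angle, whatever the lens; pixels are square), "cx", "cy" (the principal point, pixels), "k1" (the pictures are not rectified: a ray, as slopes to the right and down, at radius r is drawn at 1 + k1 r^2 times it, then the intrinsics apply), "R" (3x3) and "t" (3): a world point X has camera coordinates R X + t. Camera axes: x right, y down, z forward; pixel columns grow to the right and rows downward; lengths in m; the calibration is good to about 2 mm. A picture is of the moment at which its call begins. camera_params takes no time and is no camera call.
- ctrl.hand_in(): hands the job in, once; it reports no verdict.
The state is a dict: "clock": time; "qpos": joint angles; "dq": joint speeds; "joint_efforts": joint torques, N m; "tool_pos": TCP position; "eef_rot": TCP orientation; "ft_force": force on the tool from outside, world axes, zero at the start; "moment": the same for the moment, N m; "opening": opening from 0.0 (shut) to 1.0 (fully open).
Only numpy, scipy, OpenCV 4.12 (cv2) and the standard library are available. Lean on these libraries where they do the work, as an engineer would, in place of code of your own. Each camera call takes 0.05 s, during which the arm holds its last target. There are 200 camera calls.

## Working session

There is one attempt and no reset: what is moved stays moved. The work goes in short steps, Python scripts to look and compute and a shell command to move; the robot and the scene stay as the last step left them, time stands still between calls to the robot, and variables do not carry over. Pictures are saved under pics/ and viewed, about 8 in all and at most 12, crops included, and the job is handed in when it is done.

```bash
ls; mkdir -p pics; cat > h.py <<'E'
import numpy as np, cv2
from cell import ctrl
def cam(n):
    p=ctrl.camera_params(n); f=200/np.tan(np.radians(p["fovy"])/2)
    return p,f,np.array(p["R"]),np.array(p["t"])
def ray(n,u,v):
    p,f,R,t=cam(n); K=np.array([[f,0,p["cx"]],[0,f,p["cy"]],[0,0,1]])
    d=np.array([(u-p["cx"])/f,(v-p["cy"])/f]); s=d.copy()
    for _ in range(30): s=d/(1+p["k1"]*(s@s))
    return -R.T@t, R.T@np.array([s[0],s[1],1])
def at(n,u,v,z):
    o,d=ray(n,u,v); return (o+d*(z-o[2])/d[2]).round(4)
def pix(n,X):
    p,f,R,t=cam(n); c=R@np.array(X)+t; s=c[:2]/c[2]; s=s*(1+p["k1"]*(s@s))
    return (s*f+[p["cx"],p["cy"]]).round(1)
def snap(n,fn,crop=None,k=1):
    im=ctrl.read_camera(n)[:,:,::-1]; cv2.imwrite("pics/raw_"+fn,im)
    if crop: x0,y0,x1,y1=crop; im=im[y0:y1,x0:x1]
    im=cv2.resize(im,None,fx=k,fy=k,interpolation=cv2.INTER_CUBIC); cv2.imwrite("pics/"+fn,im)
E
python3 - <<'E'
from h import *
a=ctrl.read_camera("top");b=ctrl.read_camera("scene")
cv2.imwrite("pics/t0.png",a[:,:,::-1]);cv2.imwrite("pics/s0.png",b[:,:,::-1])
for n in("top","scene"):
    p,f,R,t=cam(n);print(n,f,p["cx"],p["cy"],p["k1"],(-R.T@t).round(3),R.round(2).tolist())
print(ctrl.observe(),ctrl.grip_point_offset)
E
```

```text
pics
top 444.2543214129825 320.06739587802787 201.34181090130812 -0.11044460182965654 [0.47  0.163 1.01 ] [[0.02, -1.0, 0.01], [-0.99, -0.03, -0.1], [0.1, -0.01, -0.99]]
scene 463.97028738885103 322.39399520980373 200.75486999245587 0.036521537234467674 [-0.15   0.497  0.508] [[-0.41, -0.91, 0.0], [-0.43, 0.19, -0.88], [0.8, -0.37, -0.47]]
{'clock': 0.1, 'qpos': array([-1.34701010e+00,  4.23768996e-01,  1.63062382e+00, -3.00450281e-05,
        1.08861502e+00, -1.89712254e-02]), 'dq': array([ 0.00141145, -0.00271046, -0.00020706,  0.00044068,  0.00016859,
        0.00139164]), 'joint_efforts': array([ 3.41662362e-04, -5.58425367e+01, -2.82445425e+01,  3.83618010e-05,
        3.02436507e-03, -1.40645392e-05]), 'tool_pos': array([ 0.15015998, -0.60617248,  0.23061655]), 'eef_rot': array([-3.11708146e+00, -3.80238504e-01,  2.68709172e-04]), 'ft_force': array([-0.25438792,  1.13849059,  0.97623273]), 'moment': array([-0.00246218,  0.0097212 , -0.00848976]), 'opening': 0.9986509069690686} 0.0187
```

View pics/t0.png

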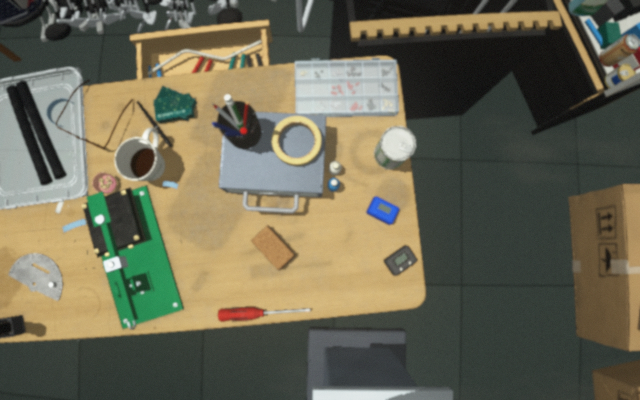

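View pics/s0.png

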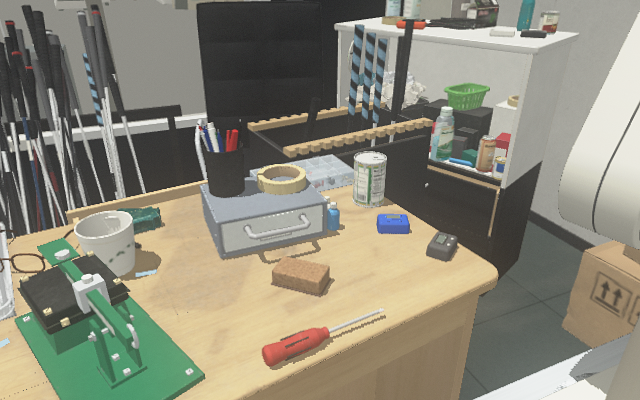

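Top view: dark grey angle box at (400,260); the blue look-alike is at (382,209), to be left alone. Cork block at (273,248), handle at (270,207), tin at (396,147), bottles at (335,168) and (334,185). One enlarged crop to confirm and measure.

```bash
python3 - <<'E'
from h import *
im=cv2.imread("pics/t0.png")[155:305,210:430]
cv2.imwrite("pics/c0.png",cv2.resize(im,None,fx=3.6,fy=3.6,interpolation=cv2.INTER_CUBIC))
E
```

```text
(no output)
```

View pics/c0.png

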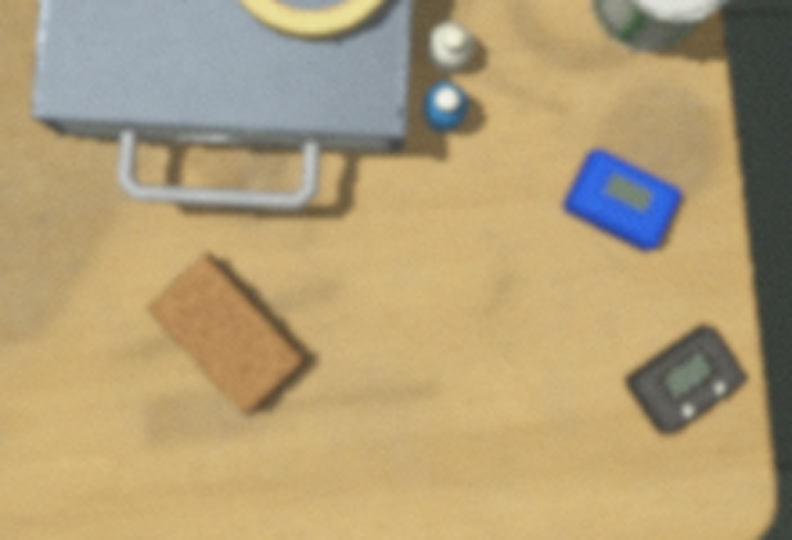

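The crop shows the dark grey box with its display up (crop corners (706,326),(747,378),(668,433),(628,380)), the cork block (corners (208,255),(150,307),(250,412),(308,357)), the unit's front edge and the handle.

```bash
python3 - <<'E'
from h import *
def C(u,v,z): return at("top",210+u/3.6-.36,155+v/3.6-.36,z)
def show(n,P,z):
    Q=np.array([C(*p,z) for p in P]);print(n,"c",Q.mean(0).round(4),[ (round(float(np.linalg.norm(Q[i-1]-Q[i])),4),round(float(np.degrees(np.arctan2(*(Q[i]-Q[i-1])[[1,0]]))),1)) for i in range(4)])
show("block",[(208,255),(150,307),(250,412),(308,357)],.03)
show("box",[(706,326),(747,378),(668,433),(628,380)],.024)
L,R=C(37,118,.084),C(405,136,.084);print("edge",L,R,(L+R)/2,np.linalg.norm(L-R),np.degrees(np.arctan2(*(L-R)[[1,0]]))-90)
h=[C(122,190,.06),C(313,200,.06)];print("handle",h,(h[0]+h[1])/2)
print("caps",C(453,40,.055),C(446,98,.06),"tin",at("top",398,140,.11))
print("decoy",C(623,200,.026))
from scipy.spatial.transform import Rotation as Ro
M=Ro.from_rotvec(ctrl.observe()["eef_rot"]).as_matrix();print(M.round(3))
E
```

```text
block c [0.4646 0.2516 0.03  ] [(0.0875, 46.2), (0.0475, 133.6), (0.0885, -134.5), (0.0484, -45.1)]
box c [ 0.4427 -0.0308  0.024 ] [(0.059, -54.7), (0.0408, -140.5), (0.0599, 125.3), (0.0408, 38.3)]
edge [0.5868 0.3636 0.084 ] [0.5817 0.148  0.084 ] [0.58425 0.2558  0.084  ] 0.21566031160136998 -1.3550741723675799
handle [array([0.5478, 0.3156, 0.06  ]), array([0.5448, 0.2014, 0.06  ])] [0.5463 0.2585 0.06  ]
caps [0.6446 0.1198 0.055 ] [0.6082 0.1235 0.06  ] tin [ 0.6928 -0.0069  0.11  ]
decoy [0.5524 0.0109 0.026 ]
[[ 0.971  0.24  -0.   ]
 [ 0.24  -0.971  0.001]
 [ 0.    -0.001 -1.   ]]
```

```bash
python3 -m creep '[[[60,50,0],0.1],[[100,90,0],0.2],[[150,140,0],0.3],[[200,190,0],0.4],[[230,240,0],0.55],[[250,290,0],0.55],[[270,340,0],0.55],[[280,390,0],0.55],[[285,440,0],0.55],[[290,490,0],0.55],[[295,540,0],0.55],[[300,590,0],0.55]]' 1 60
python3 -m creep '[[[5,50,0],0],[[8,100,0],0],[[10,150,0],0],[[14,200,-20],0],[[15,240,-60],0],[[15,268,-100],0],[[15,268,-130],0],[[15,268,-130],0],[[15,268,-130],0],[[15,268,-130],0]]'
```

```text
clock: 1.3
tool_pos: [0.4375, -0.1011, 0.2313]
eef_rot: [-2.898, -1.213, -0.0]
ft_force: [0.8, 0.3, -0.0]
opening: 1.0
clock: 2.3
tool_pos: [0.4537, 0.1646, 0.103]
eef_rot: [2.898, 1.211, 0.004]
ft_force: [0.7, 0.1, 0.4]
opening: 1.0
```

```bash
python3 -m creep '[[[6,45,0],0],[[11,87,0],0],[[11,87,-30],0],[[11,87,-60],0],[[11,87,-60],0]]'; python3 -c "
from h import *
snap('top','a1.png',(190,150,430,310),3)"
```

```text
clock: 2.8
tool_pos: [0.4628, 0.2509, 0.0407]
eef_rot: [2.898, 1.212, -0.004]
ft_force: [-0.7, -0.1, -0.1]
opening: 1.001
```

View pics/a1.png

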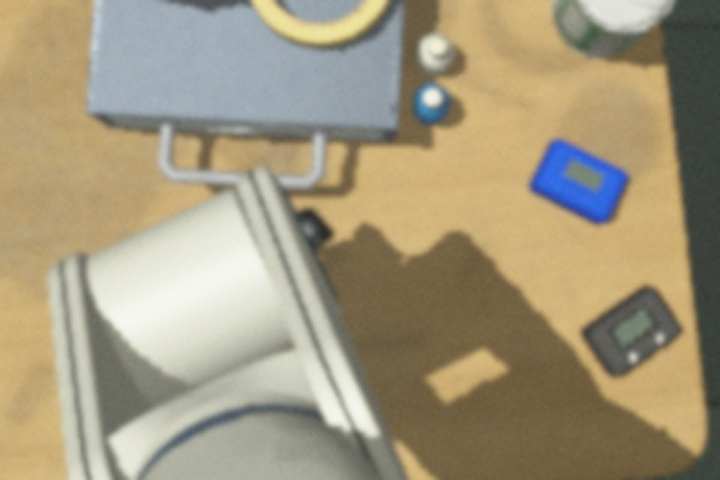

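The top view shows the arm over the block, hiding it; one finger is visible at crop (315,230), on the side expected. Lowering and gripping.

```bash
python3 -m creep '[[[2,0,-20],0],[[2,0,-36],0],[[2,0,-37],0]]'; python3 -m creep '[[[0,0,0],0],[[0,0,0],0],[[0,0,0],0],[[0,0,0],0],[[0,0,0],0],[[0,0,0],0],[[0,0,0],0],[[0,0,0],0]]' 0 40
```

```text
clock: 3.15
tool_pos: [0.4663, 0.2514, 0.0054]
eef_rot: [-2.899, -1.211, -0.001]
ft_force: [-0.5, -0.6, -0.1]
opening: 0.995
clock: 3.95
tool_pos: [0.4665, 0.2522, 0.006]
eef_rot: [-2.898, -1.213, -0.004]
ft_force: [-1.6, -1.8, 7.4]
opening: 0.602
```

```bash
python3 -m creep '[[[-5,0,40],0],[[-5,30,50],-0.14],[[0,70,50],-0.28],[[2,110,50],-0.42],[[4,140,50],-0.56],[[4,160,50],-0.7],[[4,160,50],-0.795],[[4,160,50],-0.795],[[4,160,30],-0.795],[[4,160,10],-0.795],[[4,160,2],-0.795],[[4,160,2],-0.795]]'; python3 -m creep '[[[0,0,0],0],[[0,0,0],0]]'; python3 -c "
from h import *
snap('scene','b1.png',(100,140,500,340),2)"
```

```text
clock: 5.15
tool_pos: [0.4694, 0.4112, 0.0064]
eef_rot: [3.141, -0.001, -0.001]
ft_force: [0.1, 0.2, -0.2]
opening: 0.604
clock: 5.35
tool_pos: [0.4698, 0.4118, 0.0068]
eef_rot: [-3.141, 0.003, -0.001]
ft_force: [-0.6, 0.2, -0.3]
opening: 0.604
```

View pics/b1.png

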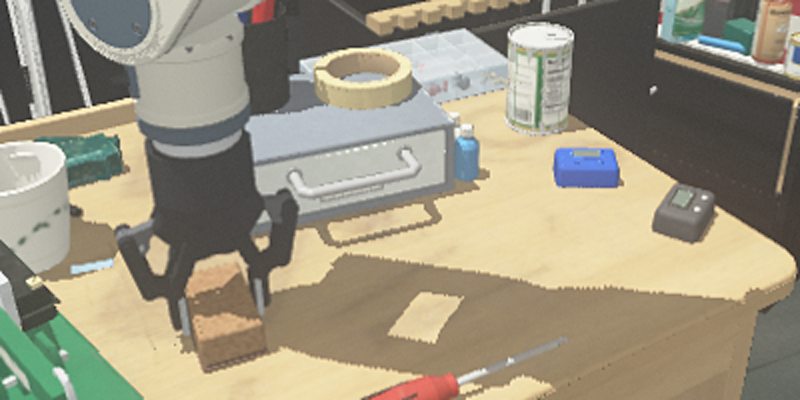

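The block is held flat at crop (225,320), clear of the drawer's left side. Release, rise and go above the handle.

```bash
python3 -m creep '[[[0,0,-1],0],[[0,0,-1],0],[[0,0,-1],0],[[0,0,-1],0]]' 0.75; python3 -m creep '[[[0,0,35],0],[[0,0,80],0],[[0,0,120],0.14],[[20,-40,120],0.28],[[40,-80,120],0.42],[[60,-110,120],0.56],[[76,-140,120],0.7],[[76,-154,120],0.84],[[76,-154,120],0.98],[[76,-154,120],1.12],[[76,-154,120],1.26],[[76,-154,120],1.4]]' ; python3 -m creep '[[[0,0,-20],0.147],[[0,0,-40],0.147],[[0,0,-40],0.147]]' 0.4; python3 -c "
from h import *
snap('top','a2.png',(160,150,400,310),3)
s=ctrl.observe();print(s['tool_pos'],s['eef_rot'],s['qpos'][5])"
```

```text
clock: 5.8
tool_pos: [0.4695, 0.4119, 0.0054]
eef_rot: [-3.142, 0.003, -0.0]
ft_force: [-0.3, -0.5, 0.6]
opening: 0.748
clock: 7.0
tool_pos: [0.5455, 0.2577, 0.1253]
eef_rot: [-2.399, -2.028, 0.0]
ft_force: [-0.2, 0.0, -0.0]
opening: 0.75
clock: 7.3
tool_pos: [0.5437, 0.2571, 0.083]
eef_rot: [-2.249, -2.191, 0.007]
ft_force: [-0.8, -0.3, -0.1]
opening: 0.402
[0.54455599 0.25748765 0.08433146] [-2.24982117 -2.19131179  0.00418113] 0.44828957087727894
```

View pics/a2.png

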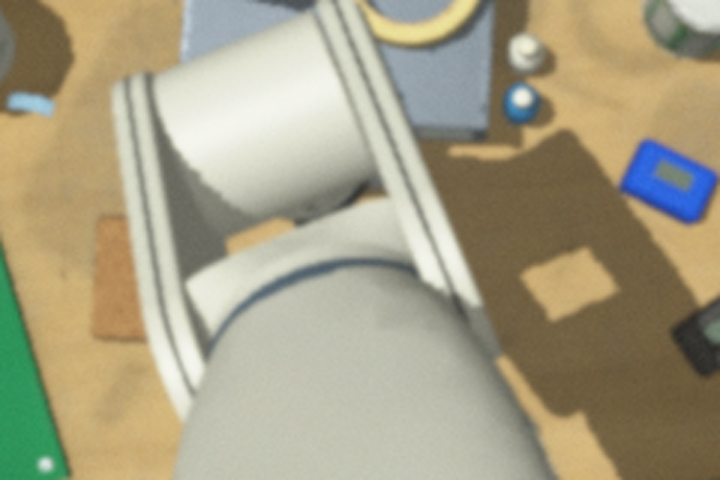

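The block lies alone at crop (120,275), outside the drawer's path. Lowering onto the handle.

```bash
python3 -m creep '[[[1,0,-15],0],[[1,0,-30],0],[[1,0,-43],0],[[1,0,-43],0]]'; python3 -c "
from h import *
snap('scene','b2.png',(180,140,380,290),3)"
```

```text
clock: 7.75
tool_pos: [0.5467, 0.2579, 0.0419]
eef_rot: [2.25, 2.192, -0.0]
ft_force: [-2.4, -1.7, 5.7]
opening: 0.399
```

View pics/b2.png

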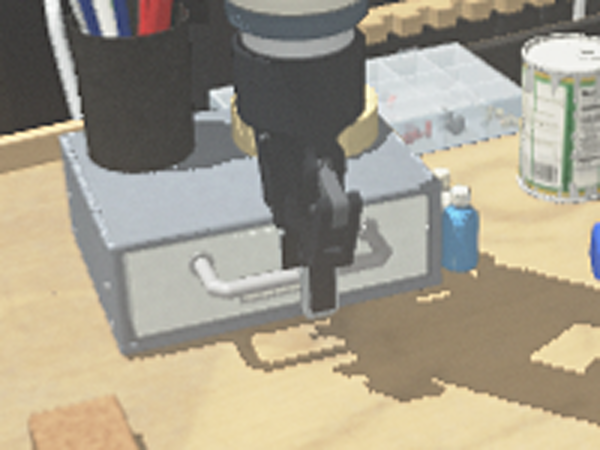

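The jaws straddle the bar at crop (320,280), off its middle towards neither leg. Gripping.

```bash
python3 -m creep '[[[0,0,0],0],[[0,0,0],0],[[0,0,0],0],[[0,0,0],0],[[0,0,0],0]]' 0 40;  python3 -m creep '[[[-10,0,0],0],[[-25,0.5,0],0],[[-45,1,0],0],[[-65,1.5,0],0],[[-85,2,0],0],[[-100,2,0],0],[[-112,3,0],0],[[-120,3,0],0],[[-125,3,0],0],[[-125,3,0],0]]'
```

```text
clock: 8.3
tool_pos: [0.5458, 0.2578, 0.0418]
eef_rot: [-2.25, -2.192, 0.002]
ft_force: [-2.7, 1.7, -2.7]
opening: 0.101
clock: 9.3
tool_pos: [0.4204, 0.261, 0.0419]
eef_rot: [-2.25, -2.192, 0.002]
ft_force: [-1.4, 5.3, -16.7]
opening: 0.097
```

```bash
python3 -m creep '[[[-4,0,-1],0],[[-8,0,-1],0],[[-10,0,-1],0],[[-11,0,-1],0],[[-11,0,-1],0]]'; python3 -m creep '[[[-2,0,0],0],[[-2,0,0],0]]'
```

```text
clock: 9.8
tool_pos: [0.4109, 0.2613, 0.0417]
eef_rot: [2.25, 2.192, 0.002]
ft_force: [0.7, 4.2, -1.4]
opening: 0.101
clock: 10.0
tool_pos: [0.4108, 0.2614, 0.0418]
eef_rot: [2.248, 2.192, 0.006]
ft_force: [9.2, -0.6, -5.9]
opening: 0.099
```

At the stop (135 mm, 9 N). Release, rise, go above the angle box.

```bash
python3 -m creep '[[[2,0,0],0],[[2,0,0],0],[[2,0,0],0],[[2,0,0],0]]' 0.4; python3 -m creep '[[[2,0,40],0],[[2,0,80],0],[[2,-30,110],0.14],[[5,-80,110],0.28],[[10,-130,110],0.42],[[15,-180,110],0.56],[[20,-230,110],0.7],[[28,-270,110],0.703],[[31,-292,110],0.703],[[31,-292,80],0.703],[[31,-292,40],0.703],[[31,-292,25],0.703]]' 1; python3 -m creep '[[[0,0,0],0],[[0,0,0],0]]'; python3 -c "
from h import *
snap('top','a3.png',(200,120,440,300),3.3)
s=ctrl.observe();print(s['tool_pos'],s['eef_rot'])"
```

```text
clock: 10.4
tool_pos: [0.4101, 0.2607, 0.0413]
eef_rot: [-2.25, -2.192, 0.001]
ft_force: [-0.2, -0.3, -0.5]
opening: 0.398
clock: 11.6
tool_pos: [0.4396, -0.0315, 0.064]
eef_rot: [-1.358, -2.829, 0.002]
ft_force: [-0.8, 0.6, 0.2]
opening: 0.997
clock: 11.8
tool_pos: [0.4414, -0.031, 0.0665]
eef_rot: [-1.357, -2.833, 0.0]
ft_force: [-0.6, -0.6, -0.0]
opening: 1.004
[ 0.44197924 -0.03102785  0.06701145] [1.35704332e+00 2.83255747e+00 4.22881277e-04]
```

View pics/a3.png

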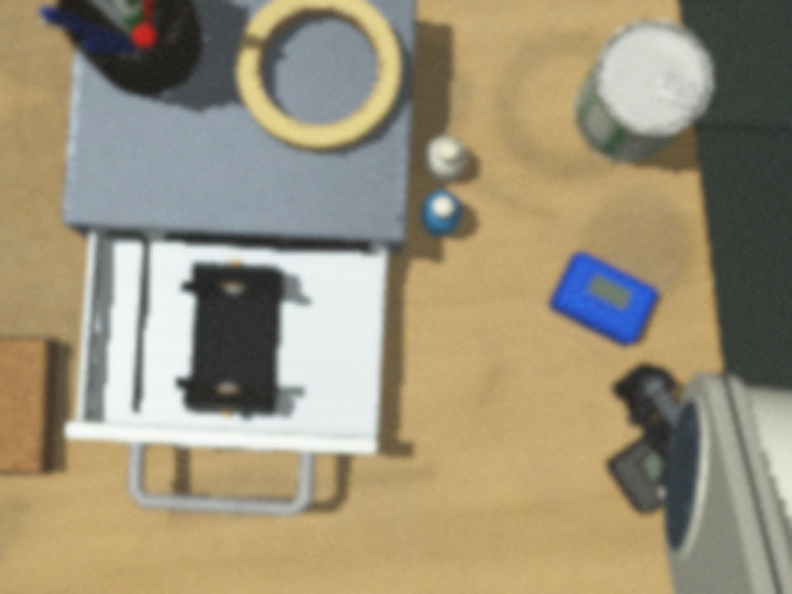

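The drawer is out; the bay shows balls at crop (233,287) and (229,387). The open finger stands at (645,395) beside the dark box, whose left corner is at (612,465), as planned. Grip the box and measure the bay.

```bash
python3 -m creep '[[[1,0,-30],0],[[1,0,-60],0],[[1,0,-65],0],[[1,0,-65],0]]'; python3 -m creep '[[[0,0,0],0],[[0,0,0],0],[[0,0,0],0],[[0,0,0],0],[[0,0,0],0],[[0,0,0],0],[[0,0,0],0],[[0,0,0],0]]' 0 80
python3 - <<'E'
from h import *
def C(u,v,z): return at("top",200+u/3.3-.35,120+v/3.3-.35,z)
a,b=C(233,287,.047),C(229,387,.047);print(a,b,(a+b)/2)
q=[C(*p,.057) for p in((193,265),(280,268),(275,411),(186,408))];print("posts top",q,np.mean(q,0))
l,r=C(68,433,.075),C(378,446,.075);print("front edge",l,r,(l+r)/2,np.degrees(np.arctan2(*(l-r)[[1,0]]))-90)
l,r=C(135,497,.06),C(310,506,.06);print("handle",(l+r)/2)
print(pix("top",[.443,-.031,.026]), "block right edge y",C(50,400,.03))
E
```

```text
clock: 12.25
tool_pos: [0.4425, -0.0309, 0.0017]
eef_rot: [-1.357, -2.833, 0.0]
ft_force: [-0.2, -0.0, 0.5]
opening: 1.0
clock: 13.05
tool_pos: [0.4434, -0.0312, 0.0031]
eef_rot: [1.358, 2.831, 0.001]
ft_force: [-2.5, 0.4, 20.6]
opening: 0.493
[0.5521 0.2595 0.047 ] [0.4863 0.2598 0.047 ] [0.5192  0.25965 0.047  ]
posts top [array([0.565 , 0.2852, 0.057 ]), array([0.5645, 0.2282, 0.057 ]), array([0.4714, 0.2285, 0.057 ]), array([0.4718, 0.2863, 0.057 ])] [0.518175 0.25705  0.057   ]
front edge [0.4537 0.3588 0.075 ] [0.4509 0.1613 0.075 ] [0.4523  0.26005 0.075  ] -0.8122401802314982
handle [0.4124  0.26035 0.06   ]
[400.8 259.8] block right edge y [0.4745 0.3812 0.03  ]
```

```bash
python3 -c "
from h import *
snap('scene','b3.png',(380,180,500,280),6)"
```

```text
(no output)
```

View pics/b3.png

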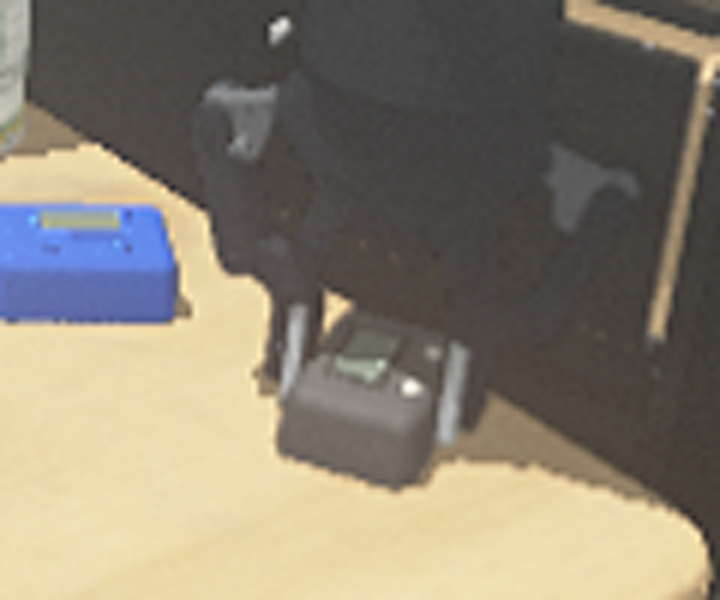

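The pads hold the upper half of the box only (right pad's foot at crop (445,440), above the bench): the shoulders. I reopen and grip lower.

```bash
python3 -m creep '[[[0,0,0],0],[[0,0,0],0],[[0,0,0],0],[[0,0,0],0],[[0,0,0],0]]' 0.7; python3 -m creep '[[[0,0,-3],0],[[0,0,-6],0],[[0,0,-6],0],[[0,0,-6],0]]';python3 -m creep '[[[0,0,0],0],[[0,0,0],0],[[0,0,0],0],[[0,0,0],0],[[0,0,0],0],[[0,0,0],0]]' 0 80
```

```text
clock: 13.6
tool_pos: [0.4424, -0.0311, 0.0012]
eef_rot: [-1.358, -2.833, 0.0]
ft_force: [-0.3, 0.1, -0.6]
opening: 0.697
clock: 14.0
tool_pos: [0.4424, -0.0311, -0.005]
eef_rot: [-1.358, -2.833, 0.0]
ft_force: [-0.7, 0.5, 0.5]
opening: 0.699
clock: 14.6
tool_pos: [0.4449, -0.0311, -0.0019]
eef_rot: [1.357, 2.828, 0.003]
ft_force: [-3.9, 2.8, 47.0]
opening: 0.501
```

```bash
python3 -m creep '[[[0,0,10],0],[[0,0,40],0],[[0,0,80],0],[[0,0,105],0],[[0,0,105],0],[[0,0,105],0]]'; python3 -c "
from h import *
snap('scene','b4.png',(380,120,500,220),5)"
```

```text
clock: 15.2
tool_pos: [0.4425, -0.0311, 0.1003]
eef_rot: [1.357, 2.833, 0.0]
ft_force: [0.0, 1.1, -2.4]
opening: 0.497
```

View pics/b4.png

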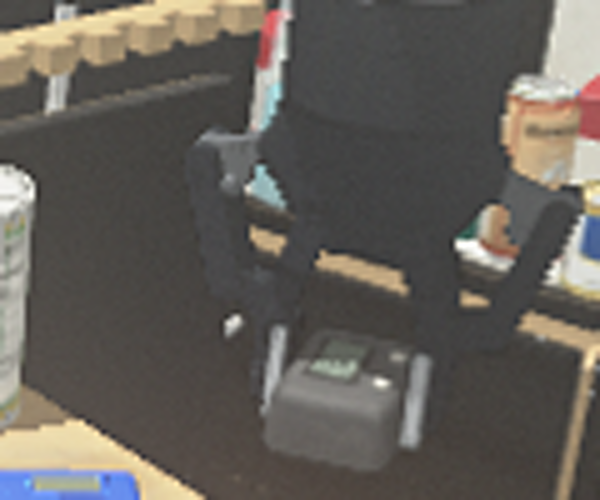

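The box is held level, display up, pads down to its foot. Numerical refinement of the bay from the last top picture.

```bash
python3 - <<'E'
from h import *
im=cv2.imread("pics/raw_a3.png");g=cv2.cvtColor(im,cv2.COLOR_BGR2GRAY).astype(float)
def cross(row,a,b,th,down):
    for u in range(a,b):
        x,y=g[row,u],g[row,u+1]
        if down and x>=th>y or (not down and x<th<=y): return u+(x-th)/(x-y)
for r in range(200,246,3):
    L=cross(r,248,266,130,True);R=cross(r,278,300,130,False)
    if L and R: 
        a,b=at("top",L,r,.030),at("top",R,r,.030);print(r,round(L,1),round(R,1),"ctr",((a+b)/2)[:2].round(4),"w",round(a[1]-b[1],4))
for c in (262,266,270,274,278):
    col=[int(v) for v in g[195:252,c]];print(c,col)
E
```

```text
203 257.8 286.0 ctr [0.5617 0.2578] w 0.0626
206 255.0 289.0 ctr [0.555  0.2573] w 0.0755
209 258.4 289.3 ctr [0.5485 0.2531] w 0.0684
212 258.9 284.5 ctr [0.5417 0.2576] w 0.0567
215 258.7 284.3 ctr [0.535  0.2579] w 0.0567
218 258.4 284.3 ctr [0.5284 0.258 ] w 0.0572
221 258.2 284.2 ctr [0.5217 0.258 ] w 0.0575
224 258.1 283.9 ctr [0.5152 0.2582] w 0.0569
227 257.9 283.3 ctr [0.5085 0.2588] w 0.0562
230 257.7 283.4 ctr [0.5018 0.2588] w 0.0566
233 257.2 283.3 ctr [0.4952 0.2591] w 0.0576
236 253.3 283.6 ctr [0.4886 0.2629] w 0.0668
239 255.4 286.6 ctr [0.4821 0.2572] w 0.0687
242 255.7 287.0 ctr [0.4756 0.2561] w 0.069
262 [224, 237, 236, 218, 163, 95, 59, 46, 43, 40, 38, 41, 37, 37, 37, 46, 46, 48, 45, 46, 49, 50, 46, 51, 49, 47, 47, 47, 49, 50, 51, 51, 46, 49, 47, 50, 53, 49, 49, 49, 44, 41, 43, 41, 47, 42, 48, 56, 70, 110, 181, 230, 240, 238, 232, 233, 244]
266 [221, 234, 235, 225, 180, 114, 65, 46, 43, 45, 47, 53, 47, 47, 43, 47, 51, 50, 49, 48, 51, 47, 47, 49, 48, 50, 47, 46, 47, 47, 45, 46, 48, 47, 50, 50, 52, 49, 47, 51, 56, 76, 90, 87, 62, 47, 41, 59, 77, 109, 170, 223, 238, 237, 229, 228, 241]
270 [194, 230, 231, 219, 173, 110, 63, 48, 42, 51, 76, 112, 129, 111, 76, 51, 48, 47, 49, 49, 49, 49, 47, 47, 49, 47, 51, 51, 50, 48, 47, 52, 49, 49, 45, 50, 50, 50, 50, 55, 67, 91, 113, 99, 67, 47, 43, 55, 70, 98, 152, 211, 234, 237, 231, 231, 241]
274 [163, 222, 234, 231, 203, 132, 73, 47, 38, 46, 44, 55, 59, 51, 47, 45, 47, 46, 50, 47, 49, 51, 46, 47, 49, 51, 47, 49, 47, 48, 49, 48, 50, 46, 48, 49, 51, 48, 49, 49, 49, 47, 44, 44, 43, 43, 42, 46, 52, 67, 87, 135, 192, 226, 232, 230, 237]
278 [157, 219, 235, 234, 213, 146, 83, 51, 43, 42, 41, 40, 42, 44, 41, 45, 48, 50, 50, 50, 49, 49, 48, 48, 49, 52, 49, 52, 50, 50, 47, 50, 46, 50, 50, 49, 49, 52, 46, 47, 50, 50, 49, 48, 45, 42, 46, 44, 57, 78, 130, 195, 230, 237, 234, 228, 233]
```

```bash
python3 -m creep '[[[0,20,30],0.1],[[5,60,30],0.2],[[15,100,30],0.3],[[30,145,30],0.45],[[45,190,30],0.6],[[60,230,30],0.75],[[70,265,30],0.869],[[76,285,30],0.869],[[76.5,290,30],0.869],[[76.5,290,10],0.869],[[76.5,290,-15],0.869],[[76.5,290,-15],0.869]]'; python3 -m creep '[[[0,0,0],0],[[0,0,0],0],[[0,0,0],0]]'; python3 -c "
from h import *
s=ctrl.observe();print(s['tool_pos'],s['eef_rot'],2*np.degrees(np.arctan2(*s['eef_rot'][[1,0]])),s['qpos'].round(2))
snap('scene','b5.png',(200,120,360,280),4.5)"
```

```text
clock: 16.45
tool_pos: [0.5156, 0.2567, 0.0811]
eef_rot: [-0.04, -3.133, 0.006]
ft_force: [0.1, -0.5, -2.1]
opening: 0.495
clock: 16.75
tool_pos: [0.5197, 0.2589, 0.0863]
eef_rot: [0.04, 3.14, 0.001]
ft_force: [0.7, 0.3, -1.1]
opening: 0.5
[0.51965621 0.2589067  0.08628728] [3.96076973e-02 3.13997499e+00 1.05535418e-03] 178.5546168030889 [ 0.44  0.56  1.81  0.    0.77 -1.1 ]
```

```bash
python3 -m creep '[[[-0.5,0,-12],0],[[-0.5,0,-24],0],[[-0.5,0,-24],0]]'; python3 -m creep '[[[0,0,-3],0],[[0,0,-6],0],[[0,0,-9],0],[[0,0,-12],0],[[0,0,-12],0]]'; python3 -c "
from h import *
snap('scene','b6.png',(200,120,360,280),4.5)"
```

```text
clock: 17.1
tool_pos: [0.5171, 0.2582, 0.0592]
eef_rot: [-0.039, -3.138, 0.003]
ft_force: [-0.1, -0.6, -0.9]
opening: 0.5
clock: 17.6
tool_pos: [0.5193, 0.2592, 0.0498]
eef_rot: [0.039, 3.14, 0.001]
ft_force: [0.1, 0.5, 2.6]
opening: 0.497
```

```bash
python3 -m creep '[[[0,0,-2],0],[[0,0,-4],0],[[0,0,-4],0]]'; python3 -m creep '[[[0,0,-2],0],[[0,0,-4],0],[[0,0,-4],0]]';python3 -m creep '[[[0,0,-2],0],[[0,0,-4],0],[[0,0,-4],0]]'; python3 -c "
from h import *
snap('scene','b7.png',(200,120,360,280),4.5)"
```

```text
clock: 17.95
tool_pos: [0.519, 0.259, 0.0452]
eef_rot: [0.039, 3.14, 0.001]
ft_force: [2.5, -0.6, -1.2]
opening: 0.497
clock: 18.25
tool_pos: [0.5189, 0.259, 0.041]
eef_rot: [0.039, 3.141, 0.0]
ft_force: [4.6, 1.0, -2.5]
opening: 0.493
clock: 18.55
tool_pos: [0.5189, 0.259, 0.0371]
eef_rot: [0.039, 3.141, 0.0]
ft_force: [5.3, 0.7, -2.5]
opening: 0.491
```

View pics/b7.png

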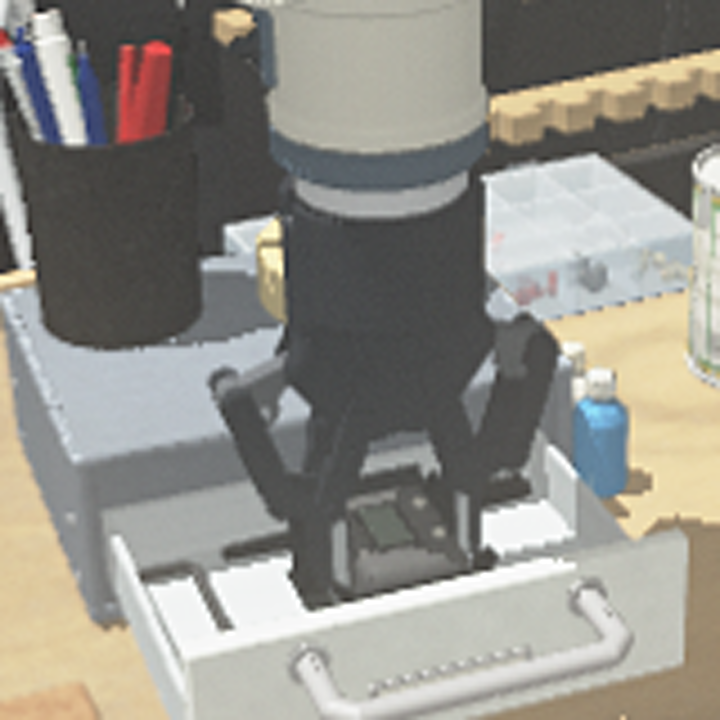

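```bash
python3 - <<'E'
from h import *
for z in(.055,.065,.075):
  print(z,[((pix("scene",[.519+dx,.259+dy,z])-[200,120])*4.5).round(0).tolist() for dx,dy in((0,0),(-.031,.02),(-.031,-.02),(.031,.02),(.031,-.02))])
E
```

```text
0.055 [[392.0, 540.0], [372.0, 591.0], [468.0, 567.0], [320.0, 513.0], [411.0, 492.0]]
0.065 [[392.0, 519.0], [371.0, 569.0], [468.0, 546.0], [319.0, 492.0], [411.0, 472.0]]
0.075 [[391.0, 497.0], [370.0, 547.0], [468.0, 524.0], [318.0, 471.0], [410.0, 451.0]]
```

The box is level within the posts, top edge at crop (365,562)–(468,540) ≈ z 0.066, so its foot is near 0.040 and has passed the balls' tops. Continue down.

```bash
python3 -m creep '[[[0,0,-3],0],[[0,0,-6],0],[[0,0,-9],0],[[0,0,-9],0]]' - 100; python3 -m creep '[[[0,0,-2],0],[[0,0,-4],0],[[0,0,-4],0]]';python3 -m creep '[[[0,0,-2],0],[[0,0,-4],0],[[0,0,-4],0]]'
```

```text
clock: 19.0
tool_pos: [0.5188, 0.2589, 0.0278]
eef_rot: [0.039, 3.141, 0.0]
ft_force: [5.6, 0.5, -2.5]
opening: 0.489
clock: 19.3
tool_pos: [0.5188, 0.259, 0.0239]
eef_rot: [0.039, 3.141, 0.0]
ft_force: [6.1, 1.2, -1.2]
opening: 0.486
clock: 19.6
tool_pos: [0.5188, 0.259, 0.0199]
eef_rot: [0.039, 3.141, 0.0]
ft_force: [5.6, -0.3, -2.3]
opening: 0.49
```

```bash
python3 -m creep '[[[0,0,-2],0],[[0,0,-2],0]]'; python3 -m creep '[[[0,0,-1.5],0],[[0,0,-1.5],0]]'; python3 -m creep '[[[0,0,-1.5],0],[[0,0,-1.5],0]]'; python3 - <<'E'
from h import *
snap('scene','b8.png',(200,120,360,280),4.5)
print(ctrl.observe()['moment'])
def e(z): print(z,[((pix("scene",[.519+dx,.259+dy,z])-[200,120])*4.5).round(0).tolist() for dx,dy in((-.031,.02),(-.031,-.02),(.031,.02))])
e(.047);e(.057)
E
```

```text
clock: 19.8
tool_pos: [0.519, 0.259, 0.0195]
eef_rot: [0.039, 3.141, 0.0]
ft_force: [1.3, -2.2, 14.2]
opening: 0.487
clock: 20.0
tool_pos: [0.5196, 0.259, 0.0194]
eef_rot: [0.039, 3.139, 0.001]
ft_force: [-2.1, -5.0, 27.9]
opening: 0.487
clock: 20.2
tool_pos: [0.5207, 0.259, 0.0193]
eef_rot: [0.038, 3.137, 0.001]
ft_force: [-0.9, -8.6, 39.4]
opening: 0.486
[-1.55487578  0.19955129  0.01040687]
0.047 [[373.0, 608.0], [469.0, 585.0], [321.0, 530.0]]
0.057 [[372.0, 587.0], [468.0, 563.0], [320.0, 509.0]]
```

```bash
python3 -m creep '[[[0,0,4],0],[[0,0,4],0]]'; python3 -m creep '[[[0,0,0],0],[[0,0,0],0],[[0,0,0],0],[[0,0,0],0]]' 0.75; python3 -m creep '[[[0,0,35],0],[[0,0,80],0],[[0,0,120],0],[[0,-50,120],0],[[0,-100,120],0],[[-20,-150,120],0],[[-40,-200,120],0],[[-40,-200,120],0],[[-40,-200,120],0]]'; python3 - <<'E'
from h import *
a=ctrl.read_camera("scene")[:,:,::-1];b=ctrl.read_camera("top")[:,:,::-1]
cv2.imwrite("pics/fs.png",a);cv2.imwrite("pics/ft.png",b)
A=cv2.resize(a[180:280,220:350],None,fx=6,fy=5.9999,interpolation=2)[:, :]
A=cv2.resize(a[190:280,225:345],(400,300),interpolation=2);B=cv2.resize(b[185:260,215:315],(400,300),interpolation=2)
C=cv2.resize(b[60:340,100:460],(385,300),interpolation=2);D=cv2.resize(a[100:330,60:460],(415,300),interpolation=2)
cv2.imwrite("pics/v12.png",np.vstack([np.hstack([A,B]),np.hstack([C,D])]))
E
```

```text
clock: 20.45
tool_pos: [0.5189, 0.2589, 0.0198]
eef_rot: [0.039, 3.14, 0.001]
ft_force: [4.6, -0.9, -0.2]
opening: 0.484
clock: 20.85
tool_pos: [0.5177, 0.2587, 0.0187]
eef_rot: [-0.039, -3.14, 0.001]
ft_force: [-0.5, 0.2, -0.9]
opening: 0.753
clock: 21.75
tool_pos: [0.4779, 0.0578, 0.1393]
eef_rot: [-0.043, -3.141, -0.0]
ft_force: [0.4, 0.1, 0.6]
opening: 0.756
```

View pics/v12.png

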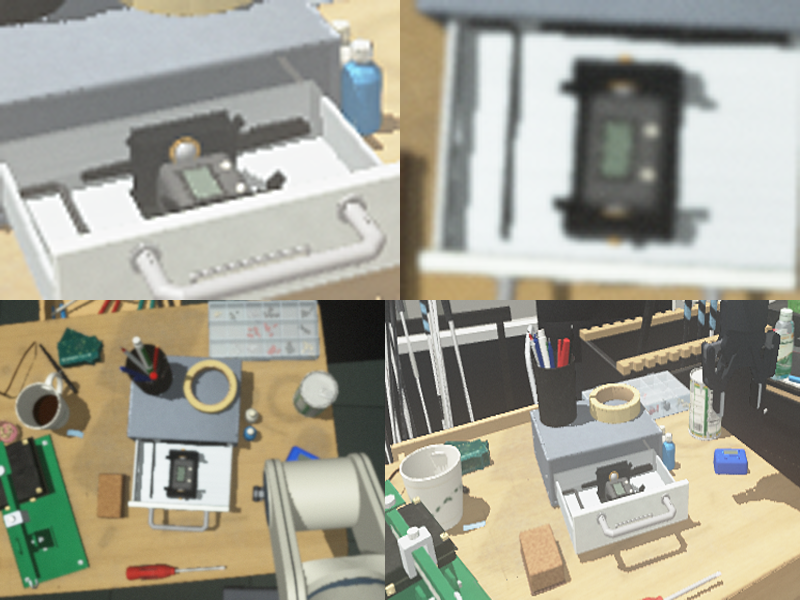

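The box sits low in its bay, display up, both balls visible over its ends (right panels' top view: (625,85) and (617,212)); the block is aside at (110,495), and the tin and bottles stand. I'll verify flatness by touching both ends of its top (expected z 0.047) with shut fingers.

```bash
python3 -m creep '[[[5,50,0],0],[[10,100,0],0],[[15,150,0],0],[[22,201,0],0],[[22,201,0],0],[[22,201,-30],0],[[22,201,-60],0],[[22,201,-82],0],[[22,201,-82],0],[[22,201,-82],0]]' 0 40; python3 -m creep '[[[0,0,-3],0],[[0,0,-6],0],[[0,0,-8],0],[[0,0,-8],0]]'; python3 -m creep '[[[0,0,-2],0],[[0,0,-2],0]]';python3 -m creep '[[[0,0,-2],0],[[0,0,-2],0]]'
```

```text
clock: 22.85
tool_pos: [0.5004, 0.2606, 0.0572]
eef_rot: [-0.037, -3.141, 0.001]
ft_force: [0.3, 0.5, -0.3]
opening: 0.006
clock: 23.25
tool_pos: [0.5006, 0.2599, 0.0495]
eef_rot: [0.039, 3.141, 0.0]
ft_force: [-0.5, 0.6, 0.3]
opening: 0.003
clock: 23.45
tool_pos: [0.5005, 0.2598, 0.0473]
eef_rot: [-0.039, -3.141, 0.0]
ft_force: [-1.0, -0.2, 0.5]
opening: -0.004
clock: 23.65
tool_pos: [0.5018, 0.2599, 0.047]
eef_rot: [0.039, 3.139, 0.001]
ft_force: [-0.3, -3.9, 14.6]
opening: -0.002
```

```bash
python3 -m creep '[[[0,0,10],0],[[18,0,10],0],[[37,0,10],0],[[37,0,10],0],[[37,0,3],0],[[37,0,3],0]]'; python3 -m creep '[[[0,0,-2],0],[[0,0,-2],0]]';python3 -m creep '[[[0,0,-2],0],[[0,0,-2],0]]'
```

```text
clock: 24.25
tool_pos: [0.5359, 0.2594, 0.0472]
eef_rot: [-0.039, -3.139, 0.002]
ft_force: [0.7, -0.2, 0.2]
opening: 0.001
clock: 24.45
tool_pos: [0.5371, 0.2596, 0.0469]
eef_rot: [-0.038, -3.141, 0.001]
ft_force: [-1.2, -3.5, 8.7]
opening: -0.001
clock: 24.65
tool_pos: [0.5386, 0.2597, 0.0468]
eef_rot: [0.038, 3.139, -0.0]
ft_force: [-0.8, -7.9, 21.8]
opening: 0.001
```

Both ends of the top touch at 0.047: flat on the floor. Now go before the handle with shut fingers and push.

```bash
python3 -m creep '[[[0,0,40],0],[[0,0,75],0],[[-50,0,75],0],[[-100,0,75],0],[[-145,1,75],0],[[-165,1,75],0],[[-165,1,75],0],[[-165,1,35],0],[[-165,1,0],0],[[-165,1,0],0],[[-165,1,0],0]]'; python3 -m creep '[[[8,0,0],0],[[16,0,0],0],[[24,0,0],0],[[35,-1,0],0],[[48,-1,0],0],[[62,-1,0],0],[[78,-2,0],0],[[95,-2,0],0],[[112,-3,0],0],[[128,-3,0],0],[[140,-3,0],0],[[145,-3,0],0]]'; python3 -m creep '[[[2,0,0],0],[[2,0,0],0]]'
```

```text
clock: 25.75
tool_pos: [0.3728, 0.2608, 0.0442]
eef_rot: [-0.039, -3.14, 0.001]
ft_force: [0.7, 0.5, 0.6]
opening: 0.002
clock: 26.95
tool_pos: [0.5193, 0.2577, 0.0442]
eef_rot: [0.04, 3.141, 0.0]
ft_force: [-2.1, 0.0, 1.8]
opening: 0.002
clock: 27.15
tool_pos: [0.5199, 0.2579, 0.0443]
eef_rot: [0.039, 3.141, 0.0]
ft_force: [-0.2, 1.5, 0.2]
opening: -0.002
```

```bash
python3 -m creep '[[[3,0,0],0],[[6,0,0],0],[[8,0,0],0],[[8,0,0],0]]'; python3 -m creep '[[[2,0,0],0],[[2,0,0],0]]'; python3 -m creep '[[[2,0,0],0],[[2,0,0],0]]'
```

```text
clock: 27.55
tool_pos: [0.5277, 0.2579, 0.0443]
eef_rot: [0.039, 3.141, -0.0]
ft_force: [-1.3, -1.3, 0.3]
opening: -0.002
clock: 27.75
tool_pos: [0.5298, 0.2579, 0.0443]
eef_rot: [0.039, 3.141, 0.0]
ft_force: [-0.9, -1.3, -0.5]
opening: 0.006
clock: 27.95
tool_pos: [0.53, 0.2578, 0.0442]
eef_rot: [-0.039, -3.138, 0.001]
ft_force: [-7.5, 0.9, 3.9]
opening: -0.002
```

```bash
python3 -m creep '[[[2,0,0],0],[[2,0,0],0],[[2,0,0],0]]'; python3 -m creep '[[[-20,0,0],0],[[-40,0,0],0],[[-60,0,20],0],[[-70,-40,60],0],[[-80,-90,100],0],[[-80,-140,120],0],[[-80,-190,120],0],[[-80,-240,120],0],[[-80,-290,120],0],[[-80,-330,120],0],[[-80,-350,120],0],[[-80,-350,120],0]]'; python3 - <<'E'
from h import *
a=ctrl.read_camera("top")[:,:,::-1].astype(int);b=cv2.imread("pics/t0.png").astype(int)
c=ctrl.read_camera("scene")[:,:,::-1].astype(int);d=cv2.imread("pics/s0.png").astype(int)
def D(n,p,q,x0,y0,x1,y1): print(n,np.abs(p-q)[y0:y1,x0:x1].mean().round(2))
D("top unit+handle",a,b,218,110,326,216);D("bottles",a,b,326,158,345,195);D("tin",a,b,374,124,418,170)
D("scene unit/handle",c,d,200,180,328,255);D("scene bottles",c,d,326,198,342,232);D("scene tin",c,d,350,148,390,210);D("blank bench ref",c,d,180,270,230,300)
E
```

```text
clock: 28.25
tool_pos: [0.5301, 0.2578, 0.0442]
eef_rot: [-0.039, -3.135, 0.002]
ft_force: [-14.1, 3.0, 8.6]
opening: 0.003
clock: 29.45
tool_pos: [0.4546, -0.0958, 0.165]
eef_rot: [0.046, 3.138, -0.002]
ft_force: [0.9, 0.6, 0.1]
opening: 0.002
top unit+handle 7.37
bottles 6.93
tin 7.7
scene unit/handle 17.14
scene bottles 15.99
scene tin 15.42
blank bench ref 14.03
```

```bash
python3 - <<'E'
from h import *
b=cv2.imread("pics/t0.png",0).astype(np.float32);d=cv2.imread("pics/s0.png",0).astype(np.float32)
a=cv2.cvtColor(ctrl.read_camera("top"),cv2.COLOR_RGB2GRAY).astype(np.float32);c=cv2.cvtColor(ctrl.read_camera("scene"),cv2.COLOR_RGB2GRAY).astype(np.float32)
def T(n,p,q,x0,y0,x1,y1):
    r=cv2.matchTemplate(p[y0-6:y1+6,x0-6:x1+6],q[y0:y1,x0:x1],cv2.TM_CCOEFF_NORMED);_,m,_,l=cv2.minMaxLoc(r);print(n,round(m,3),"shift px",l[0]-6,l[1]-6)
T("handle top",a,b,238,186,302,216);T("unit",a,b,218,110,326,180);T("bottles",a,b,328,160,343,192);T("tin",a,b,374,124,418,170)
T("handle scene",c,d,240,205,318,245);T("bottles s",c,d,326,198,342,232);T("tin s",c,d,350,148,390,210)
m=cv2.inRange(ctrl.read_camera("top"),(130,80,40),(185,130,95))[200:300,180:240]
ys,xs=np.nonzero(m);print("block-ish px",len(xs))
E
```

```text
handle top 0.997 shift px 0 0
unit 0.999 shift px 0 0
bottles 0.999 shift px 0 0
tin 0.999 shift px 0 0
handle scene 0.997 shift px 0 0
bottles s 0.998 shift px 0 0
tin s 0.998 shift px 0 0
block-ish px 597
```

Handle, unit, bottles and tin match the first pictures with zero shift (correlation 0.997 or better). Handing in.

```bash
python3 -c "
from cell import ctrl
print(ctrl.hand_in())"
```

```text
the job is handed in; nothing more can be done
None
```

The job is done and handed in, in the order asked, at about 29.5 s of the 72 s allowed.

- **Sanding block:** With the drawer still shut, I set it flat on the bench at about (0.47, 0.41). Its near edge is about 20 mm from the drawer's left side.
- **Drawer out:** I pulled it 135 mm, to the stop.
- **Angle box:** My first grip was too high, on the box's rounded shoulders, so I let go and gripped lower. I then pressed the box, display up, down to the bay's floor and let go.
- **Drawer shut:** I pushed it on the handle until it stopped firmly at 14 N, then moved the arm well clear.

**Last checks:**
- With the fingers shut, I touched the top of the box at its front and back ends. Both were at z = 0.047, which means it lies flat on the floor.
- Handle, unit, tin and both bottles match the first pictures with no shift.

**Less certain:**
- The force readings never showed the click itself. They stayed low all the way down, with 39 N on the floor at the end, so I rely on the touch check.
- A simple pixel difference against the first scene-camera picture was high everywhere, bare bench included. I took that to be a change in light or shadow and compared by template matching instead.

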